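# Bring the steel canister forward to the front row

### The arm

A 6-joint arm with a two-finger parallel gripper is mounted at the origin on the work surface. World frame = base frame: x ahead of the robot, y to its left, z up, the work surface at z = 0. Lengths are in m, angles in rad, forces in N, time in s.
With the tool pointing down it reaches from about 0.35 to 0.95 m from the base axis. Payload 17.4 kg.
Tool frame: the origin (TCP) lies between the finger pads; the fingertips stand 14 mm ahead of it and the grasp point (between the pads) lies 5 mm behind it; z points along the fingers, x is the direction in which the jaws open and shut, and the axes are right-handed (so a half turn about z gives the same grasp; the last joint's range is limited). The gripper opens to 93 mm and grips with 3 to 60 N. Pads are 15 mm wide; open, the fingers measure 128 mm over their backs; the gripper's body (75 mm by 188 mm) begins 65 mm behind the grasp point.
Start: joints at [1.121, 0.116, 1.442, -0, 1.584, -0.038], TCP at [0.27, 0.619, 0.233] pointing down, gripper open.
Joint ranges: [-2.83, 2.83], [-0.83, 2.19], [0.07, 2.5], [-1.14, 4.28], [0.01, 3], [-2.97, 2.97]. Speed limits (rad/s): [1.89, 1.89, 2.22, 3.14, 3.14, 3.14].

### API

Orientations are given as a unit quaternion [x, y, z, w].
In Python, from plant import r gives the robot as it stands. The module is installed in compiled form; this text tells all that it offers.
- The arm moves only by the tool carry_out, never from a script. Its argument "targets" is a list of rows, each a list of 2 entries, a list of its own where there are three numbers: the shift along the tool's x, y, z in m, then the turn, a rotation vector about the tool's x, y, z in rad. In form: [[[dx, dy, dz], [ax, ay, az]], ...]. A call has 1 to 20 rows; each row shifts and turns the commanded pose from where the row before left it, along the tool's axes as they then stand; what a row does not reach is not made up. A row lasts 1/10 s, in which the tool goes at most 50 mm and 8.59 degrees, less where a joint would pass 70% of its speed; a pose out of reach is approached as far as the arm can. A call with a gripper value outside its range is refused whole. "grip" is the opening, from -1 (shut) to 1 (fully open), so that 0 is half open, set as the call begins (left out, the last holds). The fingers move at their own pace and stop on an object; "force" is the grip in N (left out, the last holds). Time passes only in rows, so rows that do not move let the fingers close. It gives the time, the measured TCP pose, the force and the opening at its end, in the units of the state.
- r.state(): the state, without advancing time (a new reading comes with each control period).
- r.grab_frame(name): name is "side" or "top"; returns a dict with "frame" (480x640x3 uint8, red, green, blue), "K" (3x3 intrinsics, pixels), "view" (4x4, takes a point from world to camera coordinates). Camera axes: x right, y up, looking along -z (the intrinsics and any distortion apply to the point x, -y, -z); pixel columns grow to the right and rows downward; lengths in m; the calibration is good to about 2 mm. A picture is of the moment at which its call begins. There is no depth.
- r.job_done(): hands the job in, once; it reports no verdict.
The state is a dict: "time": time; "joint_pos": joint angles; "qd": joint speeds; "joint_efforts": joint torques, N m; "ee_pos": TCP position; "tcp_rot": TCP orientation; "force": force on the tool from outside, world axes, zero at the start; "ft_torque": the same for the moment, N m; "gripper_width": finger opening in m.
Only numpy, scipy, OpenCV 4.12 (cv2) and the standard library are available. Lean on these libraries where they do the work, as an engineer would, in place of code of your own. Each camera call takes 0.05 s, during which the arm holds its last target. There are 200 camera calls.

### The job

Bring the steel canister from the back row forward to the front strip: first clear the way by setting the roll of brown tape that lies in front of it flat and square on top of the other brown tape roll. Then, without gripping or lifting it, roll the canister with your fingertips over the back rubber strip and on towards the robot until it comes to rest against the front strip, lying parallel to it and never running over it. Its thin wall dents, so touch it lightly, keep it under control all the way, and leave everything else where it stands.

Things in the scene. Friction and masses are not known exactly. Their poses are not given: they have to be found in the camera images.
- bay: Bay on the shelf board (fixed): x points away from the robot, y along the rows, origin on the board at mid bay. Front strip: black half-round rubber, 12 mm wide, 6 high, at x = -70 mm; back strip: the same, 4 to 6 mm high, at x = +70 mm; both 210 mm long. White riser 70 mm high, 370 wide, front face at x = 151 mm, a grey organiser on it up to 120 mm. Canister at the front strip: x = -45 mm
- canister: Thin-walled steel canister, 100 mm diameter, 160 long, 0.4 to 0.7 kg, on its side between back strip and riser, some mm from both: no finger fits behind it. Origin at its centre; y is its long axis (x, z turn as it rolls). Dents at 22 N. Crossing a strip it rises by the strip's height. Tips pressed on its top with 5 to 10 N and drawn along turn it (tips go twice as far). At a crawl it soon stops
- tape_roll: Roll of brown packing tape lying flat on the board between the two strips, in the canister's way: outer diameter 100 mm, hole 73 mm (wall 13.5 mm with its cardboard core), 48 mm high, 0.16 kg. Origin at the centre of its underside, z along its axis, up
- stock_roll: The other roll of brown packing tape, lying flat on the board beside the bay: outer diameter 110 mm, hole 73 mm, 48 mm high, 0.24 kg. Origin at the centre of its underside, z up; another roll set on it has its underside 48 mm above this origin
- pen_pot: White ceramic pen pot, 77 mm in diameter, 101 mm high, with pens standing out to 160 mm; a bystander. Origin at the centre of its underside, z up
- carton: Cardboard carton of bulbs, 75 x 75 mm, 115 mm high; a bystander. Origin at the centre of its underside
- dispenser: Heavy black tape dispenser, 205 mm long (x), 72 mm wide, 113 mm high, 1.5 kg; a bystander. Origin at the centre of its underside
- torch: Dark metal torch standing on its 41 mm wide head, 126 mm high; a bystander. Origin at the centre of its underside
- screwdriver: Screwdriver lying on the board; a bystander

How it is judged:
On the way, in this order (a step that is already met when the one before it is completed fails the run):
1. the stray tape roll lies flat and square on the other tape roll, let go (horizontal distance between tape_roll and stock_roll below 0.02 m and z of tape_roll in the frame of stock_roll between 0.044 and 0.052 m and contact force between the fingers and tape_roll below 0.1 N), for 0.2 s.
2. the canister has been rolled over the back strip and lies in the front row (x of canister in the frame of bay below 0.046 m and height (world z) of canister below 0.053 m).
3. the canister has been rolled up to the front strip (x of canister in the frame of bay between -0.049 and -0.038 m and height (world z) of canister below 0.053 m), for 0.2 s.
At the end, for the whole second after the job is handed in: The stray tape roll lies flat on the other tape roll, their axes within 20 mm. The canister lies at rest on the board against the front strip or within 6 mm of touching it, parallel to it within 0.06 rad, its middle within 35 mm of the middle of the strip's length (all of step 3 and horizontal distance between tape_roll and stock_roll below 0.02 m and z of tape_roll in the frame of stock_roll between 0.044 and 0.052 m and height (world z) of canister above 0.047 m and y of canister in the frame of bay between -0.035 and 0.035 m and angle between the y axis of canister and the y axis of bay, either way round below 0.06 rad and linear speed of canister below 0.015 m/s and angular speed of canister below 0.3 rad/s).
It fails at once if the robot presses on the canister with more than 22 N (its thin wall dents) (contact force between any of the arm, the fingers and canister above 22 N).
It fails at once if the canister runs over the front strip (x of canister in the frame of bay below -0.056 m).
It fails at once if the canister is lifted off or stood up instead of rolled (height (world z) of canister above 0.065 m or angle between canister's own y axis and vertical below 1.35 rad).
It fails at once if the canister runs free, faster than 0.35 m/s (linear speed of canister above 0.35 m/s).
It fails at once if the other tape roll or a bystander is pushed more than 30 mm, or the pen pot is tipped (distance of any of stock_roll, pen_pot, carton, dispenser, torch, screwdriver from where it was at the start of the episode above 0.03 m or angle between pen_pot's own z axis and vertical above 0.35 rad).
It also fails if it takes over 67 s, if anything falls off the work surface, if the arm or the gripper's body presses on something with over 40 N, if the wrist force passes 120 N, or if a joint passes its speed limit or range.

## Working session

There is one attempt and no reset: what is moved stays moved. The work goes in short steps, Python scripts to look and compute and a tool call to move; the robot and the scene stay as the last step left them, time stands still between calls to the robot, and variables do not carry over. Pictures are saved under pics/ and viewed, about 8 in all and at most 12, crops included, and the job is handed in when it is done.

Besides the shell and the picture viewer there is one more tool, called after "Call:" as name(argument=value, ...) on one line, values as JSON. carry_out: Moves the arm, as the interface text tells. Its arguments: {"type":"object","properties":{"targets":{"type":"array"},"grip":{"type":"number"},"force":{"type":"number"}},"required":["targets"]}

```bash
mkdir -p pics; cat > h.py <<'E'
import numpy as np, cv2
from plant import r
def grab(n,f=None):
    d=r.grab_frame(n)
    if f: cv2.imwrite('pics/'+f,d['frame'][:,:,::-1])
    return d
def ray(d,u,v):
    K=np.array(d['K']);V=np.array(d['view'])
    q=np.linalg.inv(K)@[u,v,1]; c=np.array([q[0],-q[1],-q[2]])
    R=V[:3,:3]; return -R.T@V[:3,3], R.T@c
def plane(d,u,v,z):
    o,k=ray(d,u,v); return o+k*(z-o[2])/k[2]
def proj(d,p):
    K=np.array(d['K']);V=np.array(d['view']); c=V[:3,:3]@np.array(p)+V[:3,3]
    q=K@[c[0],-c[1],-c[2]]; return q[:2]/q[2]
E
python3 - <<'E'
from h import *
for n in('top','side'):
    d=grab(n,n+'0.png'); print(n,np.round(d['K'],1).tolist(),np.round(d['view'],3).tolist(), [k for k in d])
print(r.state())
E
```

```text
top [[519.2, 0.0, 326.0], [0.0, 519.2, 245.3], [0.0, 0.0, 1.0]] [[-0.008, -1.0, -0.01, -0.053], [0.983, -0.01, 0.184, -0.469], [-0.184, -0.009, 0.983, -1.087], [0.0, 0.0, 0.0, 1.0]] ['frame', 'K', 'view']
side [[497.6, 0.0, 330.3], [0.0, 497.6, 240.9], [0.0, 0.0, 1.0]] [[0.968, -0.25, 0.004, -0.456], [0.195, 0.764, 0.615, -0.075], [-0.157, -0.595, 0.788, -1.394], [0.0, 0.0, 0.0, 1.0]] ['frame', 'K', 'view']
{'time': 0.1, 'joint_pos': array([ 1.12121478e+00,  1.16455320e-01,  1.44218300e+00,  4.07009462e-06,
        1.58397062e+00, -3.77986491e-02]), 'qd': array([-5.57337800e-06, -2.21579400e-03, -3.15604670e-03,  1.07424911e-04,
        4.70074006e-04, -1.27871892e-03]), 'joint_efforts': array([ 2.37664281e-03, -7.22885728e+01, -6.23868370e+01,  7.82982702e-02,
        2.27723247e-02, -3.29670115e-05]), 'ee_pos': array([0.27010402, 0.61843462, 0.23197692]), 'tcp_rot': array([ 8.36732758e-01,  5.47611207e-01, -4.36440903e-04,  2.60255075e-04]), 'force': array([0.51060512, 0.14790591, 0.75427631]), 'ft_torque': array([-0.08155505,  0.00729507, -0.03230182]), 'gripper_width': 0.09311881505839016}
```

View pics/top0.png

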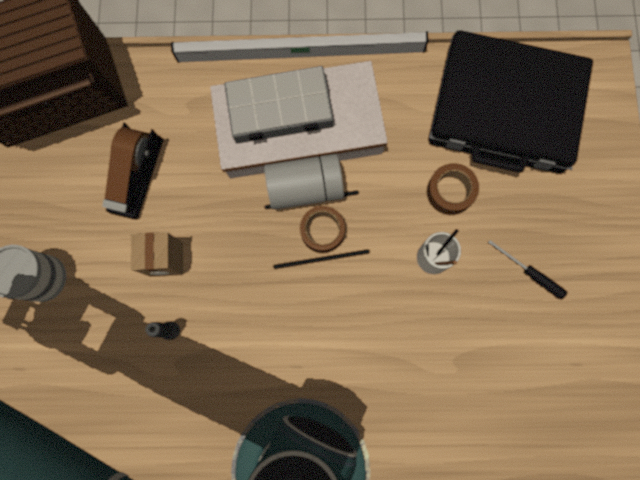

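View pics/side0.png

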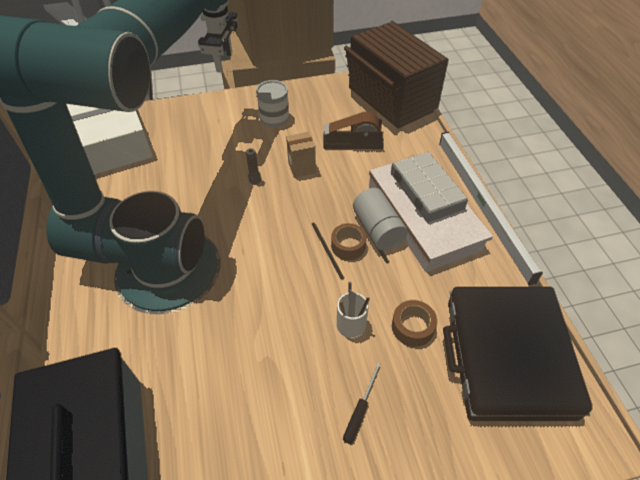

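The top view shows the tape roll at (324,229), the stock roll at (453,188), the front strip from (275,266) to (369,252), the back strip ends at (267,207) and (357,193), and the canister at (304,182). The side view agrees, with the tape roll at (349,241), the stock roll at (415,323) and the pen pot at (352,315).

```bash
python3 - <<'E'
from h import *
for n,boxes in (('top',{'tape':(292,198,360,258),'stock':(420,155,490,222)}),('side',{'tape':(322,215,376,266),'stock':(384,292,446,352)})):
    d=grab(n); im=d['frame'].astype(int); hsv=cv2.cvtColor(d['frame'],cv2.COLOR_RGB2HSV)
    print(n,'cam',ray(d,0,0)[0].round(3))
    for k,(a,b,c,e) in boxes.items():
        s=im[b:e,a:c]; m=((s.sum(2)<330)&(s[...,0]-s[...,2]>25)).astype(np.uint8)
        cs,h=cv2.findContours(m,cv2.RETR_CCOMP,cv2.CHAIN_APPROX_NONE)
        i=max(range(len(cs)),key=lambda j:cv2.contourArea(cs[j]))
        holes=[cs[j] for j in range(len(cs)) if h[0][j][3]==i]
        o=cs[i].reshape(-1,2)+[a,b]
        for nm,cc,z in [('outer',o,.048),('outer0',o,0.)]+[('hole',hh.reshape(-1,2)+[a,b],.048) for hh in holes if len(hh)>20]:
            P=np.array([plane(d,u,v,z)[:2] for u,v in cc]).astype(np.float32)
            el=cv2.fitEllipse(P*1000); ct,R=cv2.minEnclosingCircle(P*1000)
            print(k,nm,np.round(el[0],1),np.round(el[1],1),'circ',np.round(ct,1),round(R,1))
    if n=='top':
        for u,v in((275,266),(369,252),(267,207),(357,193)): print((u,v),plane(d,u,v,.004).round(4))
        c=d['frame'][130:285,200:500]; cv2.imwrite('pics/c1.png',cv2.resize(c[:,:,::-1],None,fx=2.66,fy=2.66,interpolation=cv2.INTER_CUBIC))
E
```

```text
top cam [ 0.26  -0.068  1.154]
tape outer [514.4 -49.9] [118.5 120.5] circ [523.5 -49.7] 72.9
tape outer0 [525.4 -49.1] [123.6 125.7] circ [535. -49.] 76.1
tape hole [502.  -52.9] [63. 65.] circ [502.3 -53. ] 34.1
stock outer [ 592.4 -337.4] [108.5 122.7] circ [ 592.5 -337.1] 61.5
stock outer0 [ 606.8 -349.1] [113.2 128.1] circ [ 606.9 -348.8] 64.1
stock hole [ 590.6 -336. ] [56.2 68.7] circ [ 588.3 -334.4] 35.2
(275, 266) [0.4302 0.0572 0.004 ]
(369, 252) [ 0.4599 -0.1539  0.004 ]
(267, 207) [0.5668 0.0769 0.004 ]
(357, 193) [ 0.5977 -0.1296  0.004 ]
side cam [ 0.236 -0.886  1.147]
tape outer [512.9 -69.4] [113.7 148.8] circ [518.9 -58.6] 83.8
tape outer0 [525.  -33.7] [118.7 155.3] circ [531.3 -22.5] 87.4
tape hole [506.7 -74.5] [35.5 55.8] circ [506.1 -76.8] 29.6
stock outer [ 593.1 -359.4] [111.5 134.5] circ [ 596.  -359.8] 67.3
stock outer0 [ 608.7 -336.4] [116.4 140.4] circ [ 611.7 -336.8] 70.3
stock hole [ 593.2 -361.2] [45.7 61.2] circ [ 590.6 -363.8] 32.3
```

View pics/c1.png

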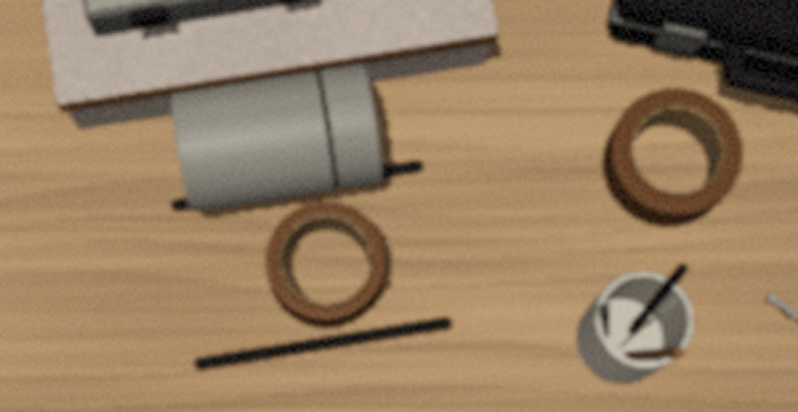

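```bash
python3 - <<'E'
from h import *
d=grab('top'); s=grab('side')
c=s['frame'][180:360,310:460]; cv2.imwrite('pics/c2.png',cv2.resize(c[:,:,::-1],None,fx=3.3,fy=3.3,interpolation=cv2.INTER_CUBIC))
for nm,u,v in(('tape',328,262),('stock',676,153)):
    u=200+u/2.66-.3;v=130+v/2.66-.3
    p=plane(d,u,v,.048); print(nm,p.round(4),'in side crop',((proj(s,p)-[310,180])*3.3).round(0))
for nm,u,v in(('potrim',652,318),):
    print(nm,plane(d,200+u/2.66,130+v/2.66,.101).round(3))
# canister end-edges at top silhouette line & axis z=.05..: ends
for nm,u,v in(('L',181,150),('R',376,124)): print(nm,plane(d,200+u/2.66,130+v/2.66,.08).round(3))
# mask far edges per direction: redness profile
for nm,z,cu,cv,n in(('tape',.048,328,262,50),('stock',.048,676,153,55)):
    im=cv2.GaussianBlur(d['frame'],(3,3),0).astype(float)
    c=plane(d,200+cu/2.66-.3,130+cv/2.66-.3,z)[:2]
    for a in range(0,360,30):
        w=np.array([np.cos(np.radians(a)),np.sin(np.radians(a))])
        rr=np.arange(20,75,1.); val=[]
        for q in rr:
            u,v=proj(d,[*(c+w*q/1000),z]); x=cv2.getRectSubPix(im.astype(np.float32),(1,1),(u,v))[0,0]; val.append(x.sum())
        g=np.gradient(val); i=np.argmin(g[:25]);j=22+np.argmax(g[22:]);print(nm,a,'in',rr[i],'out',rr[j])
E
```

```text
tape [ 0.506  -0.0516  0.048 ] in side crop [122. 185.]
stock [ 0.5956 -0.3412  0.048 ] in side crop [339. 452.]
potrim [ 0.447 -0.303  0.101]
L [0.592 0.066 0.08 ]
R [ 0.612 -0.092  0.08 ]
tape 0 in 28.0 out 65.0
tape 30 in 29.0 out 52.0
tape 60 in 29.0 out 52.0
tape 90 in 29.0 out 51.0
tape 120 in 30.0 out 52.0
tape 150 in 34.0 out 54.0
tape 180 in 34.0 out 71.0
tape 210 in 34.0 out 52.0
tape 240 in 34.0 out 51.0
tape 270 in 33.0 out 51.0
tape 300 in 29.0 out 50.0
tape 330 in 28.0 out 50.0
stock 0 in 22.0 out 57.0
stock 30 in 29.0 out 56.0
stock 60 in 33.0 out 55.0
stock 90 in 36.0 out 60.0
stock 120 in 35.0 out 65.0
stock 150 in 35.0 out 65.0
stock 180 in 35.0 out 60.0
stock 210 in 35.0 out 55.0
stock 240 in 29.0 out 53.0
stock 270 in 24.0 out 54.0
stock 300 in 20.0 out 56.0
stock 330 in 20.0 out 57.0
```

View pics/c2.png

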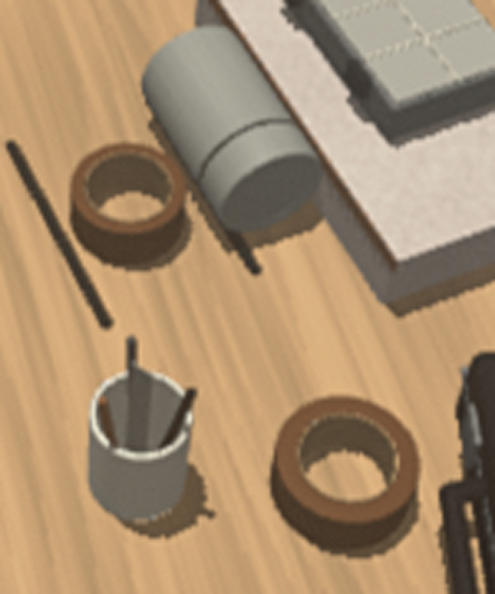

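The side crop puts the top of the tape roll at (128,187) and the stock roll at (345,458). That agrees with the top view to about 3 mm in x. I get tape ≈ (0.507, -0.051), stock ≈ (0.598, -0.341) and bay yaw ≈ 8.4°. Next I turn the tool to the bay axes and travel over the +y wall of the tape roll.

Call:
carry_out(targets=[[[0,0,0],[0,0,-0.14]],[[0,0,0],[0,0,-0.14]],[[0,0,0],[0,0,-0.14]],[[0,0,0],[0,0,-0.138]],[[-0.02,0.004,0],[0,0,0]],[[-0.043,0.009,0],[0,0,0]],[[-0.043,0.009,0],[0,0,0]],[[-0.043,0.009,0],[0,0,0]],[[-0.043,0.009,0],[0,0,0]],[[-0.043,0.009,0],[0,0,0]],[[-0.043,0.009,0],[0,0,0]],[[-0.043,0.009,0],[0,0,0]],[[-0.043,0.009,0],[0,0,0]],[[-0.043,0.009,0],[0,0,0]],[[-0.043,0.009,0],[0,0,0]],[[-0.043,0.009,0],[0,0,0]],[[-0.043,0.009,0],[0,0,0]],[[-0.043,0.009,0],[0,0,0]],[[-0.043,0.009,0],[0,0,0]],[[-0.03,0.007,0],[0,0,0]]], grip=0.08, force=15)

```text
time: 2.3
ee_pos: [0.5011, -0.009, 0.2327]
tcp_rot: [0.654, 0.756, -0.0, 0.0]
force: [0.0, -0.1, 0.5]
gripper_width: 0.05
```

Call:
carry_out(targets=[[[0,0,0.03],[0,0,0]],[[0,0,0.04],[0,0,0]],[[0,0,0.04],[0,0,0]],[[0,0,0.03],[0,0,0]],[[0,0,0.012],[0,0,0]],[[0,0,0],[0,0,0]]])

```text
time: 2.9
ee_pos: [0.5002, -0.0065, 0.0797]
tcp_rot: [0.654, 0.757, -0.001, -0.001]
force: [0.2, 0.2, 0.7]
gripper_width: 0.0502
```

```bash
python3 - <<'E'
from h import *
d=grab('side'); c=d['frame'][150:270,300:460]; cv2.imwrite('pics/c3.png',cv2.resize(c[:,:,::-1],None,fx=4,fy=4,interpolation=cv2.INTER_CUBIC)); print(r.state()['ee_pos'])
E
```

```text
[ 0.50091626 -0.0064898   0.08131536]
```

View pics/c3.png

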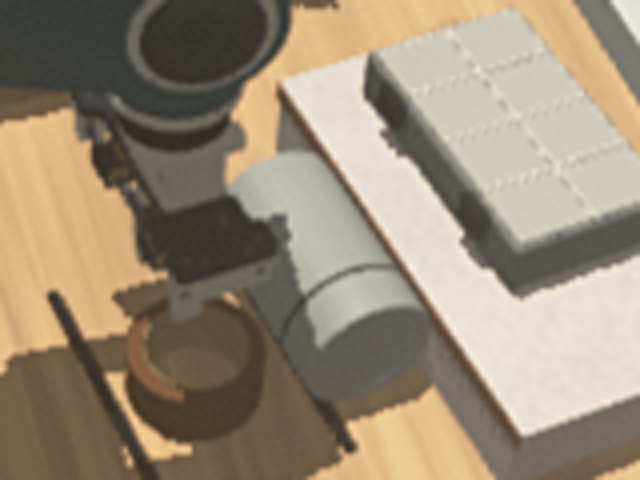

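The crop shows the inner finger at (188,300), over the far part of the hole centred at (195,345). That is a good alignment, so I descend and close.

Call:
carry_out(targets=[[[0,0,0.02],[0,0,0]],[[0,0,0.02],[0,0,0]],[[0,0,0.011],[0,0,0]],[[0,0,0],[0,0,0]],[[0,0,0],[0,0,0]]])

```text
time: 3.45
ee_pos: [0.5014, -0.0065, 0.031]
tcp_rot: [0.654, 0.757, 0.0, 0.001]
force: [0.1, -1.0, 0.6]
gripper_width: 0.0501
```

Call:
carry_out(targets=[[[0,0,0],[0,0,0]],[[0,0,0],[0,0,0]],[[0,0,0],[0,0,0]],[[0,0,0],[0,0,0]],[[0,0,0],[0,0,0]],[[0,0,0],[0,0,0]],[[0,0,0],[0,0,0]],[[0,0,0],[0,0,0]]], grip=-1, force=20)

```text
time: 4.25
ee_pos: [0.5008, -0.0065, 0.0298]
tcp_rot: [0.654, 0.757, 0.0, 0.0]
force: [-1.2, -0.6, 2.6]
gripper_width: 0.0129
```

Call:
carry_out(targets=[[[0,0,-0.01],[0,0,0]],[[0,0,-0.03],[0,0,0]],[[0,0,-0.04],[0,0,0]],[[0,0,-0.03],[0,0,0]],[[-0.015,0.003,0],[0,0,0]],[[-0.03,0.005,0],[0,0,0]],[[-0.035,0.005,0],[0,0,0]],[[-0.035,0.005,0],[0,0,0]],[[-0.035,0.006,0],[0,0,0]],[[-0.035,0.006,0],[0,0,0]],[[-0.035,0.006,0],[0,0,0]],[[-0.035,0.006,0],[0,0,0]],[[-0.032,0.004,0],[0,0,0]],[[-0.015,0.002,0],[0,0,0]],[[0,0,0],[0,0,0]],[[0,0,0],[0,0,0]],[[0,0,0],[0,0,0]]])

```text
time: 5.95
ee_pos: [0.592, -0.2973, 0.1396]
tcp_rot: [0.653, 0.757, 0.0, -0.0]
force: [-0.8, 0.7, -1.8]
gripper_width: 0.013
```

```bash
python3 - <<'E'
from h import *
s=grab('side'); d=grab('top')
a=cv2.resize(s['frame'][240:370,350:470],None,fx=3.2,fy=3.2,interpolation=cv2.INTER_CUBIC)
b=cv2.resize(d['frame'][130:260,380:500],None,fx=3.2,fy=3.2,interpolation=cv2.INTER_CUBIC)
cv2.imwrite('pics/c4.png',np.hstack([a,b])[:,:,::-1]); st=r.state();print(st['ee_pos'],st['force'])
E
```

```text
[ 0.59217552 -0.29733374  0.13986906] [-0.89703323 -0.08557024 -2.00982863]
```

View pics/c4.png

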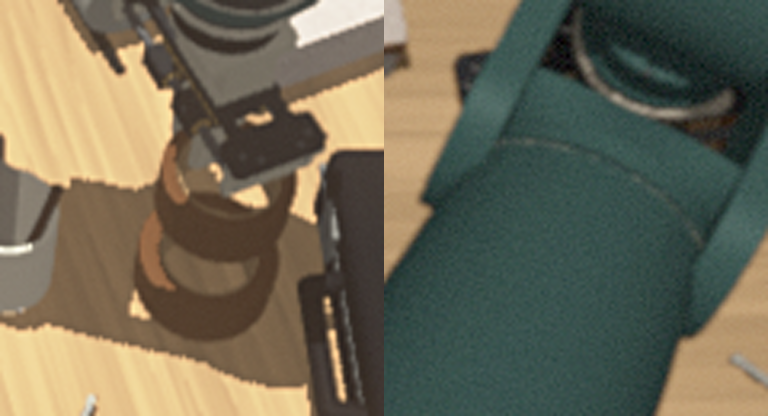

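The left half, from the side camera, shows the held roll at x 153–297 in the crop, above the stock roll at x 134–279. I compare these with the projections.

```bash
python3 - <<'E'
from h import *
s=grab('side'); f=lambda p:((proj(s,p)-[350,240]+.5)*3.2).round(1)
for y in(-.341,-.331):
    for x in (.598,.608):
        print(x,y,'held',f([x,y,.134]),'stock',f([x,y,.024]))
print('held bottom ctr',f([.598,-.34,.11]),'stock bottom',f([.598,-.341,0]))
E
```

```text
0.598 -0.341 held [221.  189.1] stock [201.1 261.6]
0.608 -0.341 held [233.7 186.3] stock [212.9 258.9]
0.598 -0.331 held [216.2 178. ] stock [196.7 250.9]
0.608 -0.331 held [228.9 175.1] stock [208.5 248.1]
held bottom ctr [216.  204.7] stock bottom [197.1 276.2]
```

Call:
carry_out(targets=[[[0,0,0.02],[0,0,0]],[[0,0,0.02],[0,0,0]],[[0,0,0.012],[0,0,0]],[[0,0,0.006],[0,0,0]],[[0,0,0],[0,0,0]],[[0,0,0],[0,0,0]]])

```text
time: 6.7
ee_pos: [0.5925, -0.2984, 0.0825]
tcp_rot: [0.654, 0.757, 0.0, 0.0]
force: [-0.2, 0.4, -1.8]
gripper_width: 0.013
```

Call:
carry_out(targets=[[[0,0,0.002],[0,0,0]],[[0,0,0.001],[0,0,0]],[[0,0,0],[0,0,0]],[[0,0,0],[0,0,0]]])

```text
time: 7.1
ee_pos: [0.5922, -0.2983, 0.0788]
tcp_rot: [0.654, 0.757, 0.0, 0.0]
force: [-0.4, -0.3, -2.5]
gripper_width: 0.0131
```

Call:
carry_out(targets=[[[0,0,0.001],[0,0,0]],[[0,0,0.0005],[0,0,0]],[[0,0,0],[0,0,0]],[[0,0,0],[0,0,0]]])

```text
time: 7.5
ee_pos: [0.5924, -0.2983, 0.0779]
tcp_rot: [0.654, 0.757, 0.0, 0.0]
force: [-1.7, 2.1, 6.1]
gripper_width: 0.013
```

Call:
carry_out(targets=[[[0,0,0],[0,0,0]],[[0,0,0],[0,0,0]],[[0,0,0],[0,0,0]],[[0,0,0],[0,0,0]],[[0,0,0],[0,0,0]],[[0,0,-0.01],[0,0,0]],[[0,0,-0.03],[0,0,0]],[[0,0,-0.03],[0,0,0]],[[0,0,-0.03],[0,0,0]]], grip=0)

```text
time: 8.4
ee_pos: [0.5921, -0.2983, 0.1792]
tcp_rot: [0.654, 0.757, 0.0, 0.0]
force: [0.1, 0.1, -0.4]
gripper_width: 0.0466
```

```bash
python3 - <<'E'
from h import *
d=grab('top'); a=np.radians(8.27); bx=np.array([np.cos(a),np.sin(a)]); by=np.array([-np.sin(a),np.cos(a)]); O=np.array([.515,-.0374])
B=lambda u,v,z:(lambda p:np.round([(p[:2]-O)@bx*1e3,(p[:2]-O)@by*1e3],1))(plane(d,200+u/2.66-.3,130+v/2.66-.3,z))
print('front tangent (xc-47.8)',B(192,211,.035),B(384,184,.035))
print('L end front/back',B(172,97,.065),B(190,210,.035),'R',B(367,65,.065),B(386,184,.035))
print('seam line ends',B(319,70,.075),B(336,186,.035))
print('back strip',B(178,204,.003),B(420,166,.003),'front strip',B(199,364,.003),B(449,322,.003))
print('riser front top edge',B(65,105,.07),B(497,38,.07))
p=r.state()['ee_pos'];print('tcp bay',(p[:2]-O)@bx,(p[:2]-O)@by)
s=grab('side'); x=cv2.resize(s['frame'][180:370,310:480],None,fx=3,fy=3,interpolation=cv2.INTER_CUBIC)
y=cv2.resize(d['frame'][120:300,230:330],None,fx=2.8,fy=2.8,interpolation=cv2.INTER_CUBIC); y=cv2.copyMakeBorder(y,0,x.shape[0]-y.shape[0],0,0,cv2.BORDER_CONSTANT)
cv2.imwrite('pics/c5.png',np.hstack([x,y])[:,:,::-1])
E
```

```text
front tangent (xc-47.8) [52.7 92.9] [ 50.9 -69.4]
L end front/back [143.3  94. ] [53.8 94.4] R [145.7 -69.6] [ 50.6 -71.1]
seam line ends [143.9 -29.3] [ 55.4 -29.4]
back strip [ 69.5 106.4] [  70.7 -104.9] front strip [-71.2 107.2] [ -68.1 -106.8]
riser front top edge [148.4 181.6] [ 150.3 -179.3]
tcp bay 0.0399158355311825 -0.27010495894412084
```

View pics/c5.png

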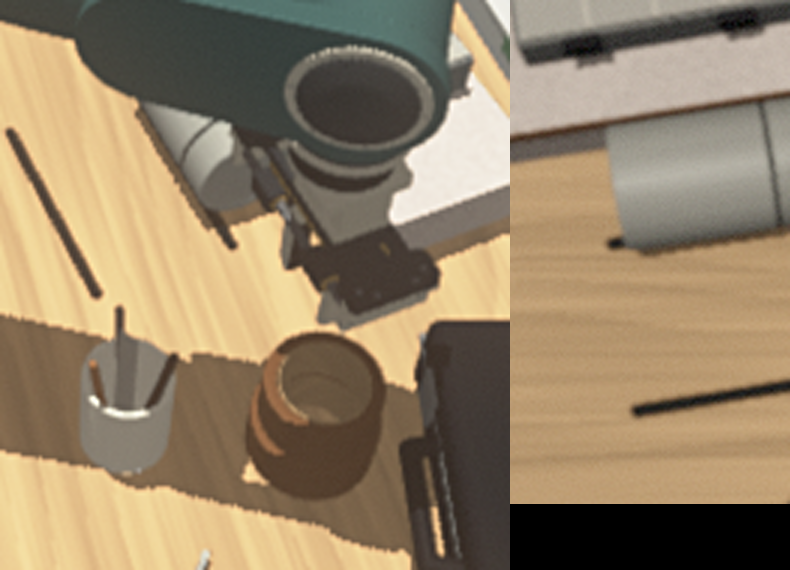

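The tape roll sits squarely on the stock roll, at (317,410) in the crop. The canister is at bay x ≈ 99.7, y ≈ +12, parallel to the strips. The strips measure ±70 in the same frame, so that frame holds. Next I move above the rear of the canister top with the fingers spread along its axis.

Call:
carry_out(targets=[[[0.02,0.006,0],[0,0,0]],[[0.035,0.011,0],[0,0,0]],[[0.035,0.011,0],[0,0,0]],[[0.035,0.011,0],[0,0,0]],[[0.035,0.011,0],[0,0,0]],[[0.035,0.011,0],[0,0,0]],[[0.035,0.011,0],[0,0,0]],[[0.035,0.011,0],[0,0,0]],[[0.017,0.005,0],[0,0,0]],[[0,0,0.02],[0,0,0]],[[0,0,0.02],[0,0,0]],[[0,0,0.01],[0,0,0]],[[0,0,0],[0,0,0]],[[0,0,0],[0,0,0]]], grip=1)

```text
time: 9.9
ee_pos: [0.6383, -0.0066, 0.1277]
tcp_rot: [0.654, 0.757, 0.0, 0.0]
force: [0.4, 1.0, -0.5]
gripper_width: 0.0929
```

```bash
cat >> h.py <<'E'
A=np.radians(8.27); BX=np.array([np.cos(A),np.sin(A)]); BY=np.array([-np.sin(A),np.cos(A)]); O=np.array([.515,-.0374])
def st():
    s=r.state();p=s['ee_pos'];f=s['force']
    print('t %.2f bay x %.1f y %.1f z %.1f'%(s['time'],(p[:2]-O)@BX*1e3,(p[:2]-O)@BY*1e3,p[2]*1e3),'F bx,by,z',np.round([f[:2]@BX,f[:2]@BY,f[2]],1),'w %.3f'%s['gripper_width'])
E
python3 - <<'E'
from h import *
st()
h=5.;xc0=99.7
# strip as 12 wide ellipse: centre height when rolling over
t=np.linspace(0,np.pi,400); ex,ez=70+6*np.cos(t),h*np.sin(t)
def zc(x):
    dx=np.abs(ex-x); ok=dx<50; return max(50,(ez[ok]+np.sqrt(2500-dx[ok]**2)).max() if ok.any() else 50)
X=np.linspace(xc0,40,2000); Z=np.array([zc(x) for x in X]); S=np.r_[0,np.cumsum(np.hypot(np.diff(X),np.diff(Z)))]
a0=np.radians(25); prev=None
for s in np.arange(0,62,3.):
    x,z=np.interp(s,S,X),np.interp(s,S,Z); ph=s/50
    if ph<a0: al=a0-ph; off=7.5
    elif ph<a0+.3: al=0; off=7.5-50*(ph-a0)
    else: al=a0+.3-ph; off=-7.5
    tb,tz=x+50*np.sin(al)+off, z+50*np.cos(al)+14
    print('s%.0f xc %.1f zc %.1f a %.0f tcp %.1f %.1f'%(s,x,z,np.degrees(al),tb,tz), None if prev is None else np.round([tb-prev[0],-(tz-prev[1])],1)); prev=(tb,tz)
E
```

```text
t 9.90 bay x 126.4 y 12.7 z 127.7 F bx,by,z [ 0.6  0.9 -0.5] w 0.093
s0 xc 99.7 zc 50.0 a 25 tcp 128.3 109.3 None
s3 xc 96.7 zc 50.0 a 22 tcp 122.6 110.5 [-5.8 -1.2]
s6 xc 93.7 zc 50.0 a 18 tcp 116.8 111.5 [-5.8 -1. ]
s9 xc 90.9 zc 51.0 a 15 tcp 111.1 113.4 [-5.7 -1.9]
s12 xc 88.1 zc 52.1 a 11 tcp 105.3 115.1 [-5.7 -1.7]
s15 xc 85.2 zc 52.9 a 8 tcp 99.5 116.5 [-5.8 -1.4]
s18 xc 82.3 zc 53.7 a 4 tcp 93.6 117.5 [-5.9 -1. ]
s21 xc 79.4 zc 54.2 a 1 tcp 87.7 118.2 [-5.9 -0.7]
s24 xc 76.4 zc 54.6 a 0 tcp 81.7 118.6 [-6.  -0.4]
s27 xc 73.4 zc 54.9 a 0 tcp 75.7 118.9 [-6.  -0.3]
s30 xc 70.4 zc 55.0 a 0 tcp 69.7 119.0 [-6.  -0.1]
s33 xc 67.4 zc 54.9 a 0 tcp 63.7 118.9 [-6.   0.1]
s36 xc 64.4 zc 54.7 a 0 tcp 57.7 118.7 [-6.   0.2]
s39 xc 61.4 zc 54.4 a -3 tcp 51.8 118.3 [-6.   0.4]
s42 xc 58.5 zc 53.8 a -6 tcp 45.8 117.6 [-5.9  0.7]
s45 xc 55.6 zc 53.1 a -9 tcp 39.9 116.5 [-5.9  1.1]
s48 xc 52.7 zc 52.3 a -13 tcp 34.1 115.1 [-5.8  1.4]
s51 xc 49.9 zc 51.3 a -16 tcp 28.4 113.3 [-5.7  1.7]
s54 xc 47.1 zc 50.2 a -20 tcp 22.7 111.3 [-5.6  2.1]
s57 xc 44.1 zc 50.0 a -23 tcp 17.0 110.0 [-5.8  1.3]
s60 xc 41.1 zc 50.0 a -27 tcp 11.3 108.7 [-5.7  1.3]
```

Call:
carry_out(targets=[[[0,0.001,0.005],[0,0,0]],[[0,0.001,0.006],[0,0,0]],[[0,0,0.003],[0,0,0]],[[0,0,0.001],[0,0,0]],[[0,0,0],[0,0,0]]])

```text
time: 10.4
ee_pos: [0.6401, -0.0062, 0.112]
tcp_rot: [0.654, 0.757, -0.0, -0.0]
force: [-0.5, -1.2, -0.4]
gripper_width: 0.093
```

```bash
python3 -c "
from h import *
st()"
```

```text
t 10.40 bay x 128.3 y 12.9 z 112.0 F bx,by,z [-0.6 -1.1 -0.4] w 0.093
```

Call:
carry_out(targets=[[[0,0,0.001],[0,0,0]],[[0,0,0.0005],[0,0,0]],[[0,0,0],[0,0,0]]])

```text
time: 10.7
ee_pos: [0.6402, -0.0062, 0.1107]
tcp_rot: [0.654, 0.757, 0.0, 0.0]
force: [-0.9, -0.4, 0.7]
gripper_width: 0.0931
```

Call:
carry_out(targets=[[[0,0,0.0005],[0,0,0]],[[0,0,0.0003],[0,0,0]],[[0,0,0],[0,0,0]]])

```text
time: 11.0
ee_pos: [0.6404, -0.0062, 0.1103]
tcp_rot: [0.654, 0.757, 0.0, 0.0]
force: [1.2, 0.0, 3.4]
gripper_width: 0.093
```

Call:
carry_out(targets=[[[0,-0.0015,-0.0001],[0,0,0]],[[0,-0.0015,-0.0002],[0,0,0]],[[0,-0.002,-0.0003],[0,0,0]],[[0,0,0],[0,0,0]]])

```text
time: 11.4
ee_pos: [0.6353, -0.007, 0.1111]
tcp_rot: [0.654, 0.757, 0.0, 0.0]
force: [0.7, 0.5, 6.3]
gripper_width: 0.093
```

```bash
python3 -c "
from h import *
st()"
```

```text
t 11.40 bay x 123.4 y 12.8 z 111.1 F bx,by,z [0.7 0.4 6.3] w 0.093
```

Call:
carry_out(targets=[[[0,-0.0029,-0.0006],[0,0,0]],[[0,-0.0029,-0.0005],[0,0,0]],[[0,-0.0029,-0.0006],[0,0,0]]])

```text
time: 11.7
ee_pos: [0.6272, -0.0081, 0.1132]
tcp_rot: [0.654, 0.757, 0.001, 0.001]
force: [3.8, 1.4, 8.4]
gripper_width: 0.0927
```

Call:
carry_out(targets=[[[0,-0.0029,-0.0009],[0,0,0]],[[0,-0.0029,-0.0009],[0,0,0]]])

```text
time: 11.9
ee_pos: [0.6214, -0.009, 0.1151]
tcp_rot: [0.654, 0.757, 0.001, 0.001]
force: [3.3, 1.1, 7.7]
gripper_width: 0.0928
```

```bash
python3 -c "
from h import *
st()"
```

```text
t 11.90 bay x 109.4 y 12.8 z 115.1 F bx,by,z [3.4 0.7 7.7] w 0.093
```

Call:
carry_out(targets=[[[0,-0.0029,-0.0008],[0,0,0]],[[0,-0.0029,-0.0008],[0,0,0]],[[0,-0.0029,-0.0007],[0,0,0]]])

```text
time: 12.2
ee_pos: [0.6127, -0.0103, 0.1172]
tcp_rot: [0.654, 0.757, 0.001, 0.001]
force: [2.5, -0.0, 6.6]
gripper_width: 0.0928
```

Call:
carry_out(targets=[[[0,-0.0029,-0.0006],[0,0,0]],[[0,-0.0029,-0.0005],[0,0,0]],[[0,-0.0029,-0.0005],[0,0,0]]])

```text
time: 12.5
ee_pos: [0.604, -0.0117, 0.1187]
tcp_rot: [0.654, 0.757, 0.0, 0.001]
force: [2.3, -1.3, 7.9]
gripper_width: 0.0928
```

```bash
python3 - <<'E'
from h import *
st(); s=grab('side'); cv2.imwrite('pics/c6.png',cv2.resize(s['frame'][150:290,290:460][:,:,::-1],None,fx=4,fy=4,interpolation=cv2.INTER_CUBIC))
f=lambda b,y,z:((proj(s,[*(O+BX*b/1e3+BY*y/1e3),z/1e3])-[290,150]+.5)*4).round(0)
for xc,z in((99.7,50),(86,53),(80,54)): print(xc,'end centre',f(xc,-69,z))
E
```

```text
t 12.50 bay x 91.7 y 12.6 z 118.7 F bx,by,z [ 2.1 -1.6  7.9] w 0.093
99.7 end centre [407. 355.]
86 end centre [390. 359.]
80 end centre [382. 360.]
```

View pics/c6.png

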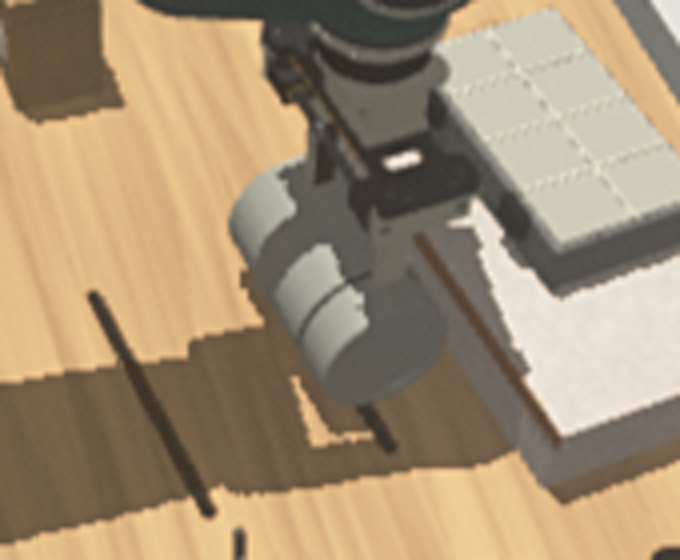

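The canister is riding up the strip: its end is at (386,337) in the crop, xc ≈ 81 as predicted, and it stays parallel. I continue.

Call:
carry_out(targets=[[[0,-0.003,-0.0004],[0,0,0]],[[0,-0.003,-0.0002],[0,0,0]],[[0,-0.003,-0.0002],[0,0,0]]])

```text
time: 12.85
ee_pos: [0.595, -0.0131, 0.1195]
tcp_rot: [0.654, 0.757, 0.0, 0.001]
force: [0.6, -0.8, 7.4]
gripper_width: 0.0931
```

Call:
carry_out(targets=[[[0,-0.003,-0.0002],[0,0,0]],[[0,-0.003,-0.0001],[0,0,0]],[[0,-0.003,-0.0001],[0,0,0]]])

```text
time: 13.15
ee_pos: [0.586, -0.0144, 0.1198]
tcp_rot: [0.654, 0.757, 0.0, 0.001]
force: [0.7, -1.4, 7.0]
gripper_width: 0.0933
```

Call:
carry_out(targets=[[[0,-0.003,0],[0,0,0]],[[0,-0.003,0],[0,0,0]],[[0,-0.003,0],[0,0,0]]])

```text
time: 13.45
ee_pos: [0.5771, -0.0158, 0.1198]
tcp_rot: [0.654, 0.757, 0.0, 0.001]
force: [0.7, -2.5, 6.8]
gripper_width: 0.093
```

```bash
python3 -c "
from h import *
st()"
```

```text
t 13.45 bay x 64.5 y 12.4 z 119.8 F bx,by,z [ 0.4 -2.6  6.8] w 0.093
```

Call:
carry_out(targets=[[[0,-0.003,0.0001],[0,0,0]],[[0,-0.003,0.0001],[0,0,0]],[[0,-0.003,0.0002],[0,0,0]]])

```text
time: 13.75
ee_pos: [0.5681, -0.0172, 0.1193]
tcp_rot: [0.654, 0.757, 0.0, 0.001]
force: [-0.1, -2.5, 6.8]
gripper_width: 0.0933
```

Call:
carry_out(targets=[[[0,-0.003,0.0002],[0,0,0]],[[0,-0.003,0.0003],[0,0,0]],[[0,-0.003,0.0004],[0,0,0]]])

```text
time: 14.05
ee_pos: [0.559, -0.0185, 0.1182]
tcp_rot: [0.654, 0.757, -0.0, 0.0]
force: [-1.4, -3.1, 6.1]
gripper_width: 0.0929
```

```bash
python3 -c "
from h import *
st()"
```

```text
t 14.05 bay x 46.3 y 12.4 z 118.2 F bx,by,z [-1.9 -2.9  6.1] w 0.093
```

Call:
carry_out(targets=[[[0,-0.0029,0.0005],[0,0,0]],[[0,-0.0029,0.0006],[0,0,0]],[[0,-0.0029,0.0007],[0,0,0]]])

```text
time: 14.35
ee_pos: [0.5503, -0.0198, 0.1163]
tcp_rot: [0.654, 0.757, -0.0, 0.0]
force: [-1.8, -2.8, 5.3]
gripper_width: 0.0933
```

Call:
carry_out(targets=[[[0,-0.0029,0.0008],[0,0,0]],[[0,-0.0029,0.0009],[0,0,0]]])

```text
time: 14.55
ee_pos: [0.5445, -0.0206, 0.1146]
tcp_rot: [0.654, 0.757, -0.0, 0.0]
force: [-2.2, -3.0, 6.6]
gripper_width: 0.0929
```

```bash
python3 -c "
from h import *
st()"
```

```text
t 14.55 bay x 31.7 y 12.3 z 114.6 F bx,by,z [-2.6 -2.6  6.6] w 0.093
```

Call:
carry_out(targets=[[[0,-0.0029,0.0009],[0,0,0]],[[0,-0.0029,0.0009],[0,0,0]],[[0,-0.0028,0.001],[0,0,0]]])

```text
time: 14.85
ee_pos: [0.5359, -0.0218, 0.1114]
tcp_rot: [0.654, 0.757, -0.0, 0.0]
force: [-2.6, -4.2, 4.4]
gripper_width: 0.0929
```

Call:
carry_out(targets=[[[0,-0.0028,0.0009],[0,0,0]],[[0,-0.0028,0.0007],[0,0,0]]])

```text
time: 15.05
ee_pos: [0.5308, -0.0225, 0.1102]
tcp_rot: [0.654, 0.757, 0.0, 0.0]
force: [-0.8, -3.7, 6.3]
gripper_width: 0.0928
```

```bash
python3 -c "
from h import *
st()"
```

```text
t 15.05 bay x 17.8 y 12.5 z 110.2 F bx,by,z [-1.3 -3.5  6.3] w 0.093
```

Call:
carry_out(targets=[[[0,-0.0028,0.0006],[0,0,0]],[[0,-0.0028,0.0006],[0,0,0]],[[0,-0.0015,0.0003],[0,0,0]],[[0,0,0],[0,0,0]],[[0,0,0],[0,0,0]],[[0,0,0],[0,0,0]]])

```text
time: 15.65
ee_pos: [0.5238, -0.0235, 0.1087]
tcp_rot: [0.654, 0.757, 0.0, 0.0]
force: [-1.1, -3.9, 6.0]
gripper_width: 0.0929
```

Call:
carry_out(targets=[[[0,0,-0.0005],[0,0,0]],[[0,0,-0.0005],[0,0,0]],[[0,0,-0.001],[0,0,0]],[[0,0,-0.005],[0,0,0]],[[0,0,-0.01],[0,0,0]],[[0,0,0],[0,0,0]],[[0,0,0],[0,0,0]]])

```text
time: 16.35
ee_pos: [0.5239, -0.0233, 0.1258]
tcp_rot: [0.654, 0.757, 0.0, 0.0]
force: [0.4, 0.3, 1.0]
gripper_width: 0.0931
```

```bash
python3 - <<'E'
from h import *
st(); s=grab('side'); cv2.imwrite('pics/c7.png',cv2.resize(s['frame'][150:290,270:440][:,:,::-1],None,fx=4,fy=4,interpolation=cv2.INTER_CUBIC))
f=lambda b,y,z:((proj(s,[*(O+BX*b/1e3+BY*y/1e3),z/1e3])-[270,150]+.5)*4).round(0)
for xc in(50,45,40,35,30): print(xc,'end centre',f(xc,-69,50))
E
```

```text
t 16.35 bay x 10.8 y 12.7 z 125.8 F bx,by,z [0.5 0.2 1. ] w 0.093
50 end centre [423. 377.]
45 end centre [417. 379.]
40 end centre [410. 381.]
35 end centre [404. 383.]
30 end centre [397. 386.]
```

View pics/c7.png

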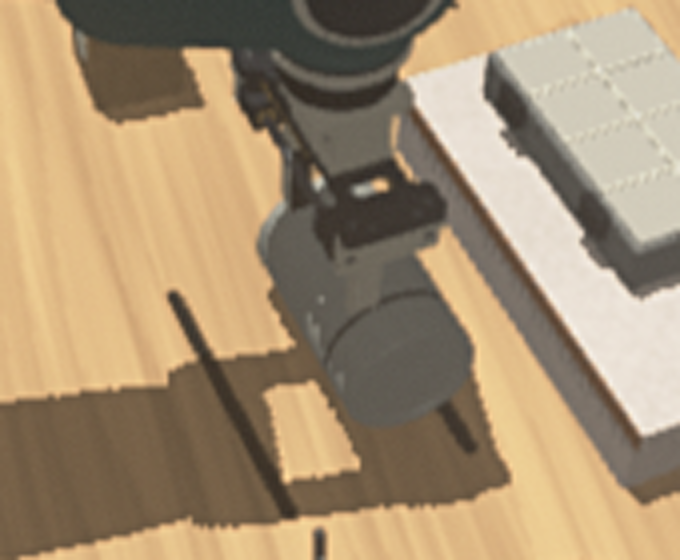

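Call:
carry_out(targets=[[[0,0.01,0],[0,0,0]],[[0,0.022,0],[0,0,0]],[[0,0.017,0],[0,0,0]],[[0,0.004,0.006],[0,0,0]],[[0,0,0.006],[0,0,0]],[[0,0,0.0005],[0,0,0]],[[0,0,0],[0,0,0]]])

```text
time: 17.1
ee_pos: [0.5756, -0.0156, 0.1124]
tcp_rot: [0.654, 0.757, -0.0, -0.0]
force: [0.2, -0.3, 1.0]
gripper_width: 0.0929
```

Call:
carry_out(targets=[[[0,0,0.0007],[0,0,0]],[[0,0,0.0007],[0,0,0]],[[0,0,0],[0,0,0]]])

```text
time: 17.4
ee_pos: [0.5762, -0.0156, 0.1119]
tcp_rot: [0.654, 0.757, 0.0, 0.0]
force: [0.6, 0.4, 5.4]
gripper_width: 0.093
```

```bash
python3 -c "
from h import *
st()"
```

```text
t 17.40 bay x 63.7 y 12.8 z 111.9 F bx,by,z [0.7 0.3 5.4] w 0.093
```

Call:
carry_out(targets=[[[0,-0.002,-0.0002],[0,0,0]],[[0,-0.0039,-0.0006],[0,0,0]],[[0,-0.0039,-0.0005],[0,0,0]],[[0,-0.0039,-0.0004],[0,0,0]],[[0,-0.0039,-0.0004],[0,0,0]]])

```text
time: 17.9
ee_pos: [0.5585, -0.0183, 0.1138]
tcp_rot: [0.654, 0.757, 0.0, 0.0]
force: [0.0, -0.4, 4.1]
gripper_width: 0.0931
```

Call:
carry_out(targets=[[[0,-0.004,-0.0003],[0,0,0]],[[0,-0.004,-0.0002],[0,0,0]],[[0,-0.004,-0.0001],[0,0,0]],[[0,-0.004,0],[0,0,0]],[[0,-0.004,0],[0,0,0]]])

```text
time: 18.4
ee_pos: [0.5386, -0.0213, 0.1142]
tcp_rot: [0.654, 0.757, -0.0, 0.0]
force: [1.0, -1.9, 4.5]
gripper_width: 0.0929
```

```bash
python3 -c "
from h import *
st()"
```

```text
t 18.40 bay x 25.7 y 12.6 z 114.2 F bx,by,z [ 0.7 -2.   4.5] w 0.093
```

Call:
carry_out(targets=[[[0,-0.004,0.0002],[0,0,0]],[[0,-0.004,0.0001],[0,0,0]],[[0,-0.004,0],[0,0,0]],[[0,-0.004,0],[0,0,0]],[[0,-0.004,0],[0,0,0]],[[0,-0.004,0.0001],[0,0,0]]])

```text
time: 19.0
ee_pos: [0.5151, -0.0248, 0.1141]
tcp_rot: [0.654, 0.757, 0.0, 0.0]
force: [1.0, -2.9, 7.3]
gripper_width: 0.0927
```

Call:
carry_out(targets=[[[0,-0.004,0.0001],[0,0,0]],[[0,-0.004,0.0002],[0,0,0]],[[0,-0.004,0.0003],[0,0,0]]])

```text
time: 19.3
ee_pos: [0.5033, -0.0266, 0.1136]
tcp_rot: [0.654, 0.757, 0.0, 0.0]
force: [-0.7, -3.4, 7.7]
gripper_width: 0.093
```

Call:
carry_out(targets=[[[0,-0.004,0.0003],[0,0,0]],[[0,-0.0039,0.0004],[0,0,0]],[[0,-0.0039,0.0005],[0,0,0]]])

```text
time: 19.6
ee_pos: [0.4916, -0.0283, 0.1125]
tcp_rot: [0.654, 0.757, 0.0, 0.001]
force: [-0.4, -2.9, 9.5]
gripper_width: 0.0934
```

```bash
python3 -c "
from h import *
st()"
```

```text
t 19.60 bay x -21.9 y 12.3 z 112.5 F bx,by,z [-0.8 -2.8  9.5] w 0.093
```

Call:
carry_out(targets=[[[0,-0.0039,0.0003],[0,0,0]],[[0,-0.0039,0.0004],[0,0,0]],[[0,-0.003,0.0003],[0,0,0]],[[0,-0.001,0],[0,0,0]],[[0,0,0],[0,0,0]],[[0,0,0],[0,0,0]]])

```text
time: 20.2
ee_pos: [0.4799, -0.03, 0.111]
tcp_rot: [0.654, 0.757, -0.0, 0.0]
force: [-0.5, -4.2, 6.7]
gripper_width: 0.0931
```

Call:
carry_out(targets=[[[0,0,-0.0005],[0,0,0]],[[0,0,-0.0005],[0,0,0]],[[0,0,-0.001],[0,0,0]],[[0,0,-0.005],[0,0,0]],[[0,0,-0.008],[0,0,0]],[[0,0,0],[0,0,0]],[[0,0,0],[0,0,0]]])

```text
time: 20.9
ee_pos: [0.4801, -0.0298, 0.1263]
tcp_rot: [0.654, 0.757, 0.0, 0.0]
force: [0.8, -1.5, 0.8]
gripper_width: 0.0931
```

```bash
python3 - <<'E'
from h import *
st(); s=grab('side'); cv2.imwrite('pics/c8.png',cv2.resize(s['frame'][150:290,270:440][:,:,::-1],None,fx=4,fy=4,interpolation=cv2.INTER_CUBIC))
f=lambda b,y,z:((proj(s,[*(O+BX*b/1e3+BY*y/1e3),z/1e3])-[270,150]+.5)*4).round(0)
for xc in(5,0,-5,-10,-15): print(xc,'end centre',f(xc,-69,50))
print(f(-10,-79,50))
E
```

```text
t 20.90 bay x -33.4 y 12.6 z 126.3 F bx,by,z [ 0.6 -1.6  0.8] w 0.093
5 end centre [364. 397.]
0 end centre [358. 399.]
-5 end centre [351. 401.]
-10 end centre [345. 403.]
-15 end centre [338. 406.]
[351. 414.]
```

View pics/c8.png

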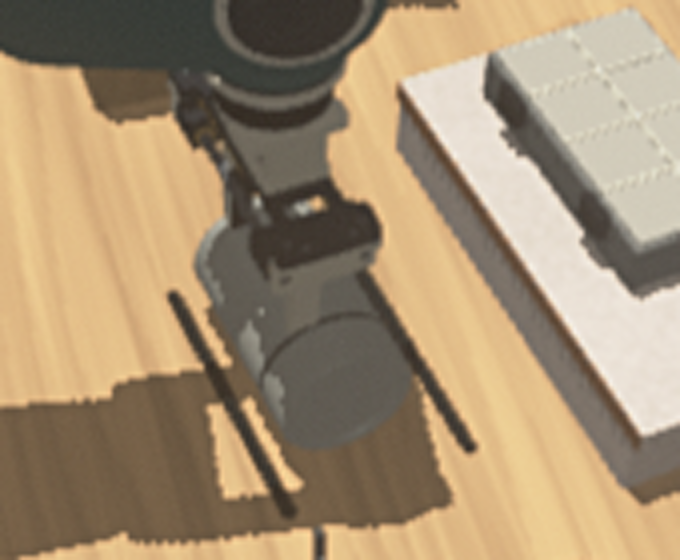

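The canister end is at (348,~390) in the crop, so xc ≈ -9, matching the kinematics and still parallel. Last stroke next.

Call:
carry_out(targets=[[[0,0.01,0],[0,0,0]],[[0,0.02,0],[0,0,0]],[[0,0.012,0],[0,0,0]],[[0,0.003,0.006],[0,0,0]],[[0,0,0.005],[0,0,0]],[[0,0,0.0012],[0,0,0]],[[0,0,0],[0,0,0]]])

```text
time: 21.65
ee_pos: [0.524, -0.0233, 0.1135]
tcp_rot: [0.654, 0.757, -0.0, -0.0]
force: [1.1, -0.4, -0.2]
gripper_width: 0.0926
```

Call:
carry_out(targets=[[[0,0,0.0007],[0,0,0]],[[0,0,0.0005],[0,0,0]],[[0,0,0],[0,0,0]]])

```text
time: 21.95
ee_pos: [0.5245, -0.0233, 0.1128]
tcp_rot: [0.654, 0.757, 0.0, 0.0]
force: [-0.4, 0.7, 1.7]
gripper_width: 0.0932
```

```bash
python3 -c "
from h import *
st()"
```

```text
t 21.95 bay x 11.4 y 12.6 z 112.8 F bx,by,z [-0.3  0.8  1.7] w 0.093
```

Call:
carry_out(targets=[[[0,0,0.0006],[0,0,0]],[[0,-0.002,-0.0001],[0,0,0]],[[0,-0.0039,-0.0005],[0,0,0]],[[0,-0.0039,-0.0004],[0,0,0]],[[0,-0.0039,-0.0003],[0,0,0]]])

```text
time: 22.45
ee_pos: [0.511, -0.0253, 0.1138]
tcp_rot: [0.654, 0.757, 0.0, 0.0]
force: [1.0, -1.0, 4.9]
gripper_width: 0.0926
```

Call:
carry_out(targets=[[[0,-0.004,-0.0002],[0,0,0]],[[0,-0.004,-0.0001],[0,0,0]],[[0,-0.004,0],[0,0,0]],[[0,-0.004,0],[0,0,0]],[[0,-0.004,0],[0,0,0]]])

```text
time: 22.95
ee_pos: [0.4913, -0.0283, 0.1142]
tcp_rot: [0.654, 0.757, 0.0, 0.001]
force: [0.0, -0.8, 5.8]
gripper_width: 0.093
```

```bash
python3 -c "
from h import *
st()"
```

```text
t 22.95 bay x -22.2 y 12.4 z 114.2 F bx,by,z [-0.1 -0.8  5.8] w 0.093
```

Call:
carry_out(targets=[[[0,-0.004,0],[0,0,0]],[[0,-0.004,0],[0,0,0]],[[0,-0.004,0],[0,0,0]],[[0,-0.003,0],[0,0,0]],[[0,-0.003,0],[0,0,0]]])

```text
time: 23.45
ee_pos: [0.4735, -0.031, 0.1141]
tcp_rot: [0.654, 0.757, 0.0, 0.001]
force: [0.2, -2.4, 5.6]
gripper_width: 0.0925
```

Call:
carry_out(targets=[[[0,-0.003,0],[0,0,0]],[[0,-0.003,0.0001],[0,0,0]],[[0,-0.003,0.0001],[0,0,0]]])

```text
time: 23.75
ee_pos: [0.4646, -0.0324, 0.114]
tcp_rot: [0.654, 0.757, 0.0, 0.001]
force: [0.3, -2.5, 7.4]
gripper_width: 0.0928
```

```bash
python3 -c "
from h import *
st()"
```

```text
t 23.75 bay x -49.1 y 12.2 z 114.0 F bx,by,z [-0.  -2.5  7.4] w 0.093
```

Call:
carry_out(targets=[[[0,-0.002,0.0001],[0,0,0]],[[0,-0.002,0.0001],[0,0,0]],[[0,-0.002,0.0001],[0,0,0]],[[0,0,0],[0,0,0]]])

```text
time: 24.15
ee_pos: [0.4587, -0.0333, 0.1137]
tcp_rot: [0.654, 0.757, 0.0, 0.001]
force: [1.1, -2.2, 6.9]
gripper_width: 0.093
```

Call:
carry_out(targets=[[[0,-0.001,0.0001],[0,0,0]],[[0,-0.001,0.0001],[0,0,0]],[[0,0,0],[0,0,0]]])

```text
time: 24.45
ee_pos: [0.4569, -0.0335, 0.1136]
tcp_rot: [0.654, 0.757, 0.0, 0.001]
force: [0.9, -1.7, 6.9]
gripper_width: 0.0932
```

```bash
python3 -c "
from h import *
st()"
```

```text
t 24.45 bay x -56.9 y 12.2 z 113.6 F bx,by,z [ 0.6 -1.8  6.9] w 0.093
```

Call:
carry_out(targets=[[[0,-0.001,0.0001],[0,0,0]],[[0,-0.001,0.0001],[0,0,0]],[[0,0,0],[0,0,0]]])

```text
time: 24.75
ee_pos: [0.4553, -0.0337, 0.1138]
tcp_rot: [0.654, 0.757, 0.001, 0.001]
force: [3.3, -1.1, 9.6]
gripper_width: 0.0931
```

Call:
carry_out(targets=[[[0,-0.001,0.0001],[0,0,0]],[[0,0,0],[0,0,0]]])

```text
time: 24.95
ee_pos: [0.4544, -0.0338, 0.1139]
tcp_rot: [0.654, 0.757, 0.001, 0.001]
force: [2.8, -2.2, 9.4]
gripper_width: 0.0926
```

```bash
python3 -c "
from h import *
st()"
```

```text
t 24.95 bay x -59.4 y 12.2 z 113.9 F bx,by,z [ 2.5 -2.6  9.4] w 0.093
```

The strip contact shows as about 3 N of horizontal force. I ease back slightly, lift off gently and clear the view.

Call:
carry_out(targets=[[[0,0.0008,-0.0001],[0,0,0]],[[0,0.0007,-0.0002],[0,0,0]],[[0,0,-0.0004],[0,0,0]],[[0,0,-0.0005],[0,0,0]],[[0,0,-0.0005],[0,0,0]],[[0,0,-0.001],[0,0,0]],[[0,0,-0.01],[0,0,0]],[[0,0,-0.03],[0,0,0]],[[0,0,-0.04],[0,0,0]],[[0.04,0,-0.02],[0,0,0]],[[0.045,0,0],[0,0,0]],[[0.045,0,0],[0,0,0]],[[0.045,0,0],[0,0,0]],[[0.045,0,0],[0,0,0]],[[0.045,0,0],[0,0,0]],[[0.045,0,0],[0,0,0]],[[0,0,0],[0,0,0]],[[0,0,0],[0,0,0]]])

```text
time: 26.75
ee_pos: [0.4095, 0.2738, 0.2155]
tcp_rot: [0.653, 0.758, -0.0, 0.0]
force: [0.4, -0.6, 0.1]
gripper_width: 0.0928
```

```bash
python3 - <<'E'
from h import *
st(); s=grab('side'); d=grab('top')
a=cv2.resize(s['frame'][170:360,280:460],None,fx=2.8,fy=2.8,interpolation=cv2.INTER_CUBIC)
cv2.imwrite('pics/c9s.png',a[:,:,::-1]); cv2.imwrite('pics/c9.png',cv2.resize(d['frame'][130:285,200:500][:,:,::-1],None,fx=2.66,fy=2.66,interpolation=cv2.INTER_CUBIC))
E
```

```text
t 26.75 bay x -59.6 y 323.2 z 215.5 F bx,by,z [ 0.4 -0.6  0.1] w 0.093
```

View pics/c9.png

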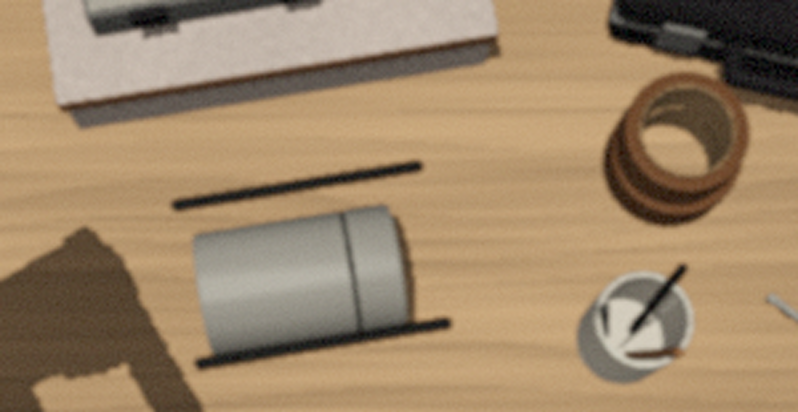

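```bash
python3 - <<'E'
from h import *
d=grab('top'); g=cv2.GaussianBlur(cv2.cvtColor(d['frame'],cv2.COLOR_RGB2HSV),(3,3),0)
B=lambda u,v,z:(lambda p:[(p[:2]-O)@BX*1e3,(p[:2]-O)@BY*1e3])(plane(d,u,v,z))
sat=g[...,1].astype(int)
F=[];K=[]
for u in range(284,350,2):
    # canister gray (low sat) rear edge, from rear going to front
    col=sat[200:270,u]; lo=np.where(col<60)[0]
    K.append((u,200+lo[0]-.5))
    v=d['frame'][:,u].astype(int).sum(1)
    F.append((u,250+np.argmin(v[250:272])))
fit=lambda P,z:(lambda Q:np.polyfit(Q[:,1],Q[:,0],1))(np.array([B(u,v,z) for u,v in P]))
k=fit(K,.060); f=fit(F,.005)   # rear tangent height about 50+50*sin(~10deg)
print('rear edge line slope,x',k,' strip line',f)
for nm,pts in (('strip back',((178,204),(420,166))),('front',((199,364),(449,322)))):
    P=np.array([B(200+u/2.66-.3,130+v/2.66-.3,.004) for u,v in pts]); print(nm,P.round(1).tolist(),(P[1]-P[0])[0]/(P[1]-P[0])[1])
for nm,u,v,z in (('front L',210,352,.038),('front R',408,325,.038),('rear L',193,235,.06),('rear R',385,207,.06)):
    print(nm,np.round(B(200+u/2.66-.3,130+v/2.66-.3,z),1))
E
```

```text
rear edge line slope,x [ 0.25819274 34.96590545]  strip line [-1.46342473e-02 -6.87347016e+01]
strip back [[69.2, 106.3], [70.5, -104.8]] -0.005781984104493022
front [[-71.3, 107.1], [-68.3, -106.7]] -0.014395242673838326
front L [-68.4  93.9]
front R [-71.1 -69.8]
rear L [25.6 92.8]
rear R [ 24.7 -65.5]
```

View pics/c9s.png

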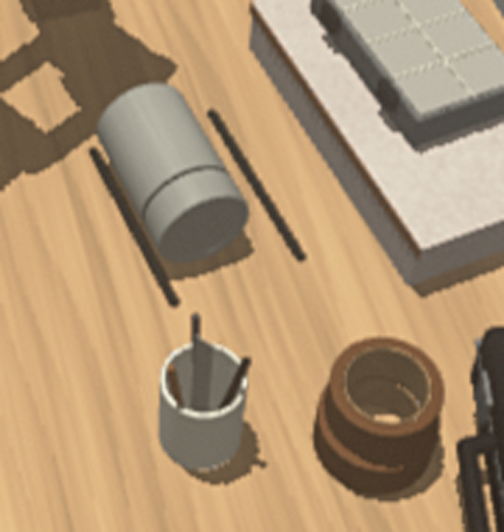

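The views disagree with the kinematics. Both strips are fully visible and the canister sits around bay x ≈ -22, so it sprang back after release. I check whether it is at rest and where it lies.

```bash
python3 - <<'E'
from h import *
s=grab('side')
f=lambda b,y,z:((proj(s,[*(O+BX*b/1e3+BY*y/1e3),z/1e3])-[280,170]+.5)*2.8).round(0)
for xc in(-45,-35,-25,-20,-15): print(xc,'end centre',f(xc,-69,50))
g=lambda:cv2.cvtColor(grab('top')['frame'],cv2.COLOR_RGB2GRAY)[190:280,260:370].astype(int)
a=g(); old=cv2.cvtColor(cv2.imread('pics/c9.png'),cv2.COLOR_BGR2GRAY)
[grab('side') for _ in range(8)]
b=g(); print('diff over 0.45 s',np.abs(a-b).mean(), np.abs(a-b).max())
d=grab('top'); pl=d['frame'][205:275,305].astype(int); print(pl.sum(1).tolist()); print(pl[:,0]-pl[:,2]); st()
E
```

```text
-45 end centre [181. 237.]
-35 end centre [190. 234.]
-25 end centre [199. 231.]
-20 end centre [204. 229.]
-15 end centre [209. 228.]
diff over 0.45 s 2.226868686868687 26
[439, 434, 442, 430, 447, 434, 430, 396, 337, 330, 360, 380, 396, 414, 428, 427, 435, 440, 457, 453, 455, 467, 471, 463, 475, 491, 503, 509, 528, 524, 525, 531, 525, 517, 490, 481, 465, 451, 453, 445, 440, 426, 420, 421, 403, 405, 390, 391, 368, 352, 330, 302, 290, 238, 157, 94, 94, 122, 204, 337, 417, 450, 449, 445, 460, 459, 475, 486, 484, 472]
[71 70 74 76 73 74 73 60 30 14 12 14 13 13 15 17 18 15 14 16 15 15 14 15
 15 16 14 14 17 17 15 16 14 16 16 14 15 17 14 15 16 14 16 14 15 15 15 12
 15 12 11 13 11 11  4  8  8 12 37 60 72 71 71 74 75 75 76 76 75 73]
t 27.50 bay x -59.3 y 322.5 z 215.3 F bx,by,z [-0.6  0.4  0.8] w 0.093
```

The canister is at rest at xc ≈ -22; the side view puts its end at (203,~228), which agrees. I redo the last stretch from farther behind the top, so that it ends with the flat tips exactly on top and releases without springback.

Call:
carry_out(targets=[[[-0.02,0.004,0],[0,0,0]],[[-0.043,0.009,0],[0,0,0]],[[-0.043,0.009,0],[0,0,0]],[[-0.043,0.009,0],[0,0,0]],[[-0.043,0.009,0],[0,0,0]],[[-0.043,0.009,0],[0,0,0]],[[-0.043,0.007,0],[0,0,0]],[[-0.032,0.003,0],[0,0,0]],[[0,0,0.035],[0,0,0]],[[0,0,0.035],[0,0,0]],[[0,0,0.02],[0,0,0]],[[0,0,0.008],[0,0,0]],[[0,0,0.002],[0,0,0]],[[0,0,0],[0,0,0]],[[0,0,0],[0,0,0]]])

```text
time: 29.0
ee_pos: [0.514, -0.0249, 0.1166]
tcp_rot: [0.654, 0.757, 0.0, 0.001]
force: [0.1, -0.6, -0.0]
gripper_width: 0.093
```

```bash
python3 -c "
from h import *
st()"
```

```text
t 29.00 bay x 0.8 y 12.6 z 116.6 F bx,by,z [ 0.  -0.6 -0. ] w 0.093
```

Call:
carry_out(targets=[[[0,0,0.002],[0,0,0]],[[0,0,0.001],[0,0,0]],[[0,0,0.0005],[0,0,0]],[[0,0,0.0005],[0,0,0]],[[0,0,0],[0,0,0]]])

```text
time: 29.5
ee_pos: [0.514, -0.0248, 0.1122]
tcp_rot: [0.654, 0.757, 0.001, 0.001]
force: [1.4, 0.8, 6.8]
gripper_width: 0.0925
```

Call:
carry_out(targets=[[[0,0,0.0005],[0,0,0]],[[0,0,0.0005],[0,0,0]],[[0,0,0],[0,0,0]]])

```text
time: 29.8
ee_pos: [0.5145, -0.0248, 0.112]
tcp_rot: [0.654, 0.757, 0.001, 0.001]
force: [1.4, 2.3, 11.6]
gripper_width: 0.0929
```

Call:
carry_out(targets=[[[0,0,-0.0008],[0,0,0]],[[0,-0.002,-0.0003],[0,0,0]],[[0,-0.0039,-0.0006],[0,0,0]],[[0,-0.0039,-0.0005],[0,0,0]],[[0,-0.0039,-0.0004],[0,0,0]]])

```text
time: 30.3
ee_pos: [0.5002, -0.0269, 0.1137]
tcp_rot: [0.654, 0.757, 0.0, 0.001]
force: [0.4, 0.0, 5.0]
gripper_width: 0.0929
```

Call:
carry_out(targets=[[[0,-0.0039,-0.0003],[0,0,0]],[[0,-0.004,-0.0003],[0,0,0]],[[0,-0.004,-0.0002],[0,0,0]],[[0,-0.004,-0.0001],[0,0,0]]])

```text
time: 30.7
ee_pos: [0.4841, -0.0293, 0.1142]
tcp_rot: [0.654, 0.757, 0.0, 0.0]
force: [0.3, -2.1, 4.5]
gripper_width: 0.0931
```

```bash
python3 -c "
from h import *
st()"
```

```text
t 30.70 bay x -29.4 y 12.4 z 114.2 F bx,by,z [-0.  -2.1  4.5] w 0.093
```

Call:
carry_out(targets=[[[0,-0.003,0.0001],[0,0,0]],[[0,-0.003,0],[0,0,0]],[[0,-0.002,0],[0,0,0]],[[0,-0.002,0],[0,0,0]],[[0,-0.001,0],[0,0,0]],[[0,0,0],[0,0,0]]])

```text
time: 31.3
ee_pos: [0.4733, -0.031, 0.1141]
tcp_rot: [0.654, 0.757, 0.0, 0.0]
force: [0.8, -1.7, 6.1]
gripper_width: 0.093
```

Call:
carry_out(targets=[[[0,-0.001,0],[0,0,0]],[[0,-0.001,0],[0,0,0]],[[0,0,0],[0,0,0]]])

```text
time: 31.6
ee_pos: [0.4714, -0.0313, 0.1141]
tcp_rot: [0.654, 0.757, 0.0, 0.0]
force: [-0.3, -2.5, 5.8]
gripper_width: 0.0927
```

```bash
python3 -c "
from h import *
st()"
```

```text
t 31.60 bay x -42.3 y 12.3 z 114.1 F bx,by,z [-0.6 -2.4  5.8] w 0.093
```

Call:
carry_out(targets=[[[-0.0003,0,0],[0,0,0]],[[0,0,0],[0,0,0]],[[0,0,-0.0003],[0,0,0]],[[0,0,-0.0003],[0,0,0]],[[0,0,-0.0003],[0,0,0]],[[0,0,0],[0,0,0]]])

```text
time: 32.2
ee_pos: [0.4711, -0.0313, 0.1143]
tcp_rot: [0.654, 0.757, -0.0, -0.0]
force: [-0.3, 0.8, 0.3]
gripper_width: 0.093
```

```bash
python3 -c "
from h import *
st()"
```

```text
t 32.20 bay x -42.6 y 12.3 z 114.3 F bx,by,z [-0.2  0.8  0.3] w 0.093
```

Call:
carry_out(targets=[[[0,0,-0.0003],[0,0,0]],[[0,0,-0.0003],[0,0,0]],[[0,0,-0.0003],[0,0,0]],[[0,0,-0.0005],[0,0,0]],[[0,0,-0.002],[0,0,0]],[[0,0,-0.006],[0,0,0]],[[0,0,0],[0,0,0]]])

```text
time: 32.9
ee_pos: [0.4717, -0.0314, 0.125]
tcp_rot: [0.654, 0.757, 0.0, 0.001]
force: [-0.7, 0.5, 1.1]
gripper_width: 0.0932
```

```bash
python3 -c "
from h import *
st()
s=grab('side'); cv2.imwrite('pics/c10.png',cv2.resize(s['frame'][150:290,250:420][:,:,::-1],None,fx=4,fy=4,interpolation=cv2.INTER_CUBIC))
f=lambda b,y,z:((proj(s,[*(O+BX*b/1e3+BY*y/1e3),z/1e3])-[250,150]+.5)*4).round(0)
for xc in(-50,-45,-40,-35,-25): print(xc,'end centre',f(xc,-69,50))
"
```

```text
t 32.90 bay x -42.0 y 12.2 z 125.0 F bx,by,z [-0.6  0.6  1.1] w 0.093
-50 end centre [372. 421.]
-45 end centre [378. 419.]
-40 end centre [385. 417.]
-35 end centre [392. 415.]
-25 end centre [405. 410.]
```

Call:
carry_out(targets=[[[0,0,-0.02],[0,0,0]],[[0,0,-0.04],[0,0,0]],[[0.02,0,-0.03],[0,0,0]],[[0.045,0,0],[0,0,0]],[[0.045,0,0],[0,0,0]],[[0.045,0,0],[0,0,0]],[[0.045,0,0],[0,0,0]],[[0.045,0,0],[0,0,0]],[[0.045,0,0],[0,0,0]],[[0.03,0,0],[0,0,0]],[[0,0,0],[0,0,0]],[[0,0,0],[0,0,0]]])

```text
time: 34.15
ee_pos: [0.4245, 0.2855, 0.2137]
tcp_rot: [0.653, 0.757, -0.0, 0.0]
force: [0.3, 0.2, -0.5]
gripper_width: 0.0927
```

```bash
cat > m.py <<'E'
from h import *
def meas():
    d=grab('top'); im=cv2.GaussianBlur(d['frame'],(3,3),0).astype(int); rb=im[...,0]-im[...,2]
    cam=ray(d,0,0)[0]; cb=(cam[:2]-O)@BX*1e3
    m=((rb<42)&(im.sum(2)>150)).astype(np.uint8); m[:208]=0; m[300:]=0; m[:,:255]=0; m[:,375:]=0
    m=cv2.morphologyEx(m,cv2.MORPH_OPEN,np.ones((5,5)))
    n,l,s,c=cv2.connectedComponentsWithStats(m); i=1+np.argmax(s[1:,4]); print('blob',s[i])
    out={}
    for nm,pick,sg in(('rear',0,1),('front',-1,-1)):
        Q=[]
        for u in range(s[i][0]+14,s[i][0]+s[i][2]-14,2):
            v=np.where(l[:,u]==i)[0]
            if not len(v): continue
            v=v[pick]-.5*sg
            # tangent: iterate height
            x=0
            for _ in range(4):
                ph=np.arctan2(x-cb,(cam[2]-.05)*1e3); z=50+sg*50*np.sin(ph)
                p=plane(d,u,v,z/1e3); e=(p[:2]-O)@BX*1e3; x=e-sg*50*np.cos(ph)
            Q.append(((p[:2]-O)@BY*1e3,x))
        Q=np.array(Q); k=np.polyfit(Q[:,0],Q[:,1],1); res=Q[:,1]-np.polyval(k,Q[:,0])
        ok=abs(res)<2*res.std()+.5; k=np.polyfit(Q[ok,0],Q[ok,1],1)
        print(nm,'slope dx/dy %.4f xc(at y=12) %.1f res %.1f n %d'%(k[0],np.polyval(k,12),res[ok].std(),ok.sum()))
    v=int(s[i][1]+s[i][3]/2); u=np.where(l[v]==i)[0]
    print('ends by',[round(float((plane(d,q,v,.095)[:2]-O)@BY*1e3),1) for q in(u[0],u[-1])])
meas(); st()
E
python3 m.py
```

```text
blob [ 274  217   82   55 3574]
rear slope dx/dy -0.0073 xc(at y=12) -44.0 res 0.6 n 27
front slope dx/dy -0.0038 xc(at y=12) -43.4 res 0.6 n 27
ends by [91.8, -70.4]
t 34.20 bay x -43.0 y 331.9 z 213.8 F bx,by,z [-0.  -0.4 -0.2] w 0.093
```

```bash
python3 - <<'E'
from h import *
for _ in range(10): grab('side')
from m import meas
meas(); print(r.job_done())
E
```

```text
blob [ 274  217   82   55 3575]
rear slope dx/dy -0.0073 xc(at y=12) -44.0 res 0.6 n 27
front slope dx/dy -0.0038 xc(at y=12) -43.4 res 0.6 n 27
ends by [91.8, -70.4]
t 34.75 bay x -42.9 y 332.1 z 214.0 F bx,by,z [-0.6  0.4 -0.2] w 0.093
blob [ 274  217   82   55 3573]
rear slope dx/dy -0.0073 xc(at y=12) -44.0 res 0.6 n 27
front slope dx/dy -0.0038 xc(at y=12) -43.4 res 0.6 n 27
ends by [91.8, -70.4]
the job is handed in; nothing more can be done
None
```

The job is handed in at about 35 s. The stray tape roll is stacked on the other roll, and the canister lies at the front strip.

- **What I did:** I gripped the stray tape roll by its wall and set it flat on the stock roll. I then rolled the canister over the back strip in short strokes with spread fingertips. The highest force I read was about 12 N, against the 22 N limit.
- **A check that failed on the way:** My first arrival at the front strip looked right from the fingertip travel and force readings. The pictures showed the canister had rolled back to about x = -22 mm after I lifted off. I rolled it forward again and released it with the tips exactly on top.
- **Canister, last check:** It is at x ≈ -43.7 mm and y ≈ +11 mm, parallel to the strip within about 0.01 rad. Repeated measurements after release were identical, so it is at rest.
- **Tape stack, last check:** It looked flat and centred in the last picture I viewed, taken before the final roll. The 12-picture limit was reached, so I did not check the stack again. The arm did not go near it after that. Bystanders in view looked undisturbed.

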